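# Take the date stamp from its rack and hold it up for a check of its face

### The job

Take the date stamp (the one with the tall pear-shaped knob) out of the slotted stamp rack by sliding it forwards out of its slot, lift the whole stamp at least 20 cm above the table and tip it over by about 60 degrees from upright, in any direction, so that its printing face can be looked at. Finish while still holding it there, steady, in the gripper; leave the round stamp hanging in its slot and do not disturb the tape roll and the label roll nearby.

Things in the scene. Friction and masses are not known exactly. Their poses are not given: they have to be found in the camera images.
- stamp_rack: Low grey bent-aluminium rack, fixed, 220 mm wide, 75 mm high, turned up to 0.4 rad. Origin on the table at mid width; x to its back, y along its width, z up. Flat top sheet 5 mm thick, upper face at z = 75 mm, from x = -35 (front edge) to x = +50 mm; nothing rises above it. Stamps hang in its two slots by their knobs. Foot plate 8 mm high, front at x = -55 mm.
- slot_left (a point): Middle of the mouth of the slot at the rack's y = +50 mm, at the front edge (x = -35 mm) on the sheet's upper face; axes as the rack's. The slot, 14 mm wide, runs straight back along x to x = +12 mm. The stamp's axis sits at about x = +5 mm. Its foot is too wide to pass up through the slot: it is clear of the sheet once the axis is past x = -62 mm (27 mm out of the mouth).
- slot_right (a point): The same for the other slot, at the rack's y = -50 mm. The date stamp hangs in either slot, the round stamp in the other.
- date_stamp: Date stamp, 64 mm high, about 0.06 kg: black block foot 24 x 42 x 22 mm, round neck 10 mm thick, brown pear-shaped knob 24 mm thick from 34 to 64 mm up. Origin: centre of the underside (printing face); z up the axis, y along the 42 mm side. Hanging, the underside is about 41 mm and the knob's top 105 mm above the table, with 7 mm of upward play.
- round_stamp: Bystander in the other slot: grey round stamp 51 mm high, foot 32 mm across, neck 10 mm, flat disc-shaped handle 36 mm across from 34 to 51 mm above its underside. Origin: centre of its underside, z up. Stays hanging.
- tape_1: Bystander: roll of cream adhesive tape lying flat on the table, 104 mm across, 25 mm high. Origin: centre of its underside.
- label_roll: Bystander: roll of white labels lying flat on the table, about 80 mm across, 26 mm high. Origin: near the centre of its underside.

How it is judged:
On the way:
1. the date stamp has been slid forwards until its axis is past the front edge of the rack's top (x of date_stamp in the frame of stamp_rack below -0.045 m), for 0.1 s.
At the end, for the whole second after the job is handed in: Date stamp held in the fingers (over 1 N), at rest (under 0.03 m/s, 0.3 rad/s), free of the rack, the centre of its underside over 195 mm above the table, its axis 45 to 77 degrees from upright in any direction; the round stamp still hangs in its slot, within 30 mm of its start (height (world z) of date_stamp above 0.195 m and angle between date_stamp's own z axis and vertical between 0.78 and 1.35 rad and contact force between date_stamp and the fingers above 1 N and contact force between date_stamp and stamp_rack below 0.1 N and linear speed of date_stamp below 0.03 m/s and angular speed of date_stamp below 0.3 rad/s and x of round_stamp in the frame of stamp_rack above -0.02 m and height (world z) of round_stamp above 0.03 m and distance of round_stamp from where it was at the start of the episode below 0.03 m); the arm keeps its last pose, push and grip.
It fails at once if the round stamp is knocked or drawn out of its place (moved 30 mm) (distance of round_stamp from where it was at the start of the episode above 0.03 m).
It fails at once if the tape roll is moved more than 20 mm (distance of tape_1 from where it was at the start of the episode above 0.02 m).
It fails at once if the label roll is moved more than 20 mm (distance of label_roll from where it was at the start of the episode above 0.02 m).
It also fails if it takes over 35 s, if anything falls off the work surface, if the arm or the gripper's body presses on something with over 40 N, if the wrist force passes 120 N, or if a joint passes its speed limit or range.

### The arm

A 7-joint arm with a two-finger parallel gripper is mounted at the origin on a cart in front of the work surface, level with it; the furniture and walls round the work are solid. World frame = base frame: x ahead of the robot, y to its left, z up, the work surface at z = 0. Lengths are in m, angles in rad, forces in N, time in s.
With the tool pointing down it reaches from about 0.4 to 0.85 m from the base axis. Payload 4.5 kg.
Tool frame: the origin (TCP) lies midway between the tips of the shut fingers; the grasp point (between the pads) lies 19 mm behind it; z points along the fingers, y is the line along which they close (so a half turn about z gives the same grasp; the last joint's range is limited). The gripper opens to 88 mm and grips with 3 to 60 N. Pads are 18 mm wide; open, the fingers measure 123 mm over their backs; the gripper's body (75 mm by 187 mm) begins 45 mm behind the grasp point.
Start: joints at [1.346, 0.689, -0.195, 1.565, 0.157, 0.902, -0.215], TCP at [0.16, -0.604, 0.203] pointing down, gripper open.
Joint ranges: [-3.01, 3.01], [-0.46, 2.08], [-1.47, 1.51], [0.13, 2.56], [-1, 4.14], [0.04, 2.09], [-2.66, 2.66]. Speed limits (rad/s): [2.57, 2.57, 3.14, 3.14, 3.14, 3.14, 3.14].

### API

Orientations are given as a unit quaternion [x, y, z, w].
In Python, from plant import r gives the robot as it stands.
- The arm moves only by the tool carry_out, never from a script. Its argument "plan" is a list of rows, each an object with "rot": the turn, a rotation vector about the tool's x, y, z in rad, a list of three; "xyz": the shift along the tool's x, y, z in m, a list of three; "grip": the closure in counts, from 0 (fully open) to 255 (shut). In form: [{"rot": [wx, wy, wz], "xyz": [dx, dy, dz], "grip": grip}, ...]. A call has 1 to 8 rows; each row is the pose to reach, as a shift and turn from the pose commanded when the call began, along the tool's axes at that moment; what a row does not reach only later rows make up. A row lasts 1/12 s, in which the tool goes at most 41.7 mm and 7.16 degrees, less where a joint would pass 70% of its speed; a pose out of reach is approached as far as the arm can. A call with a gripper value outside its range is refused whole. The fingers move at their own pace and stop on an object; "squeeze" is the grip in N (left out, the last holds). Time passes only in rows, so rows that repeat a pose let the fingers close. It gives the time, the measured TCP pose, the force, the opening and the grip force at its end, in the units of the state.
- r.get_state(): the state, without advancing time (a new reading comes with each control period).
- r.snapshot(name): name is "side" or "top"; returns the picture (400x640x3 uint8, red, green, blue); there is no depth.
- r.camera_params(name): a dict with "fx", "fy", "cx", "cy" (pixels), "position" and "attitude" of the camera in the world. Camera axes: x right, y down, z forward; pixel columns grow to the right and rows downward; lengths in m; the calibration is good to about 2 mm. A picture is of the moment at which its call begins. camera_params takes no time and is no camera call.
- r.finish_job(): hands the job in; it is judged then, once.
The state is a dict: "clock": time; "q": joint angles; "qd": joint speeds; "joint_torque": joint torques, N m; "tool_pos": TCP position; "eef_rot": TCP orientation; "contact_force": force on the tool from outside, world axes, zero at the start; "moment": the same for the moment, N m; "opening": opening from 0.0 (shut) to 1.0 (fully open); "finger_force": force on a finger pad.
Only numpy, scipy, OpenCV 4.12 (cv2) and the standard library are available. Lean on these libraries where they do the work, as an engineer would, in place of code of your own. Each camera call takes 0.05 s, during which the arm holds its last target. There are 200 camera calls.

## Working session

There is one attempt and no reset: what is moved stays moved. The work goes in short steps, Python scripts to look and compute and a tool call to move; the robot and the scene stay as the last step left them, time stands still between calls to the robot, and variables do not carry over. Pictures are saved under pics/ and viewed, at most 10 in all, crops included, and the job is handed in when it is done.

Besides the shell and the picture viewer there is one more tool, called as name([rows], argument=value, ...), one row to a line, values as JSON. carry_out: Moves the arm, as the interface text tells. Its arguments: {"type":"object","properties":{"plan":{"type":"array"},"squeeze":{"type":"number"}},"required":["plan"]}

```bash
ls; mkdir -p pics; python3 - <<'E'
from plant import r
import cv2
for n in ("side","top"):
    cv2.imwrite(f"pics/{n}0.png", r.snapshot(n)[:,:,::-1]); print(n, r.camera_params(n))
print(r.get_state())
E
```

```text
pics
side {'fx': 405.3447677311446, 'fy': 405.3447677311446, 'cx': 315.1949251822224, 'cy': 194.87224678455482, 'position': array([ 1.03015327, -0.1972949 ,  0.88711837]), 'attitude': array([ 0.83181149,  0.45830684, -0.15705632, -0.27088335])}
top {'fx': 361.05185491246385, 'fy': 361.05185491246385, 'cx': 314.25061815740975, 'cy': 199.51098202760733, 'position': array([0.37778897, 0.09371601, 1.02784438]), 'attitude': array([ 0.70770827, -0.70253962,  0.04408198, -0.06036434])}
{'clock': 0.1, 'q': array([ 1.34580855,  0.68988657, -0.1945456 ,  1.56626741,  0.15726622,
        0.90254754, -0.21507159]), 'qd': array([ 0.00082884, -0.00095539, -0.00223865, -0.00143559,  0.00024776,
        0.00045828, -0.0001007 ]), 'joint_torque': array([-3.32703494e-03, -5.28506148e+01, -1.27169397e+00, -1.53838152e+01,
       -5.26340038e-02,  1.97085916e-03,  3.56701514e-05]), 'tool_pos': array([ 0.15974559, -0.60355519,  0.20199211]), 'eef_rot': array([ 9.91633024e-01,  1.29086044e-01, -1.56795194e-04, -8.45457805e-04]), 'contact_force': array([ 0.92865728, -0.31806886,  0.67426249]), 'moment': array([0.01126002, 0.0126916 , 0.00376046]), 'finger_force': 0.0, 'opening': 1.002517756081851}
```

View pics/side0.png

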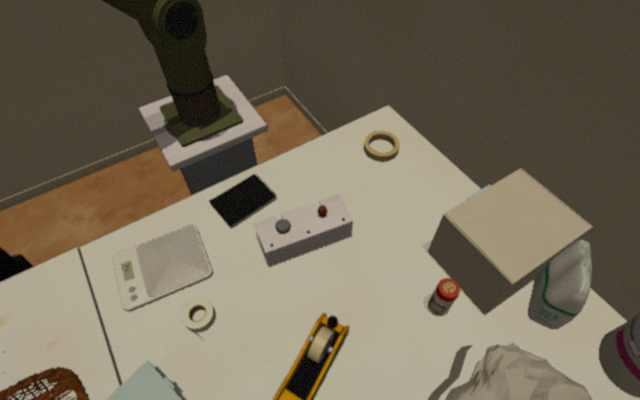

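View pics/top0.png

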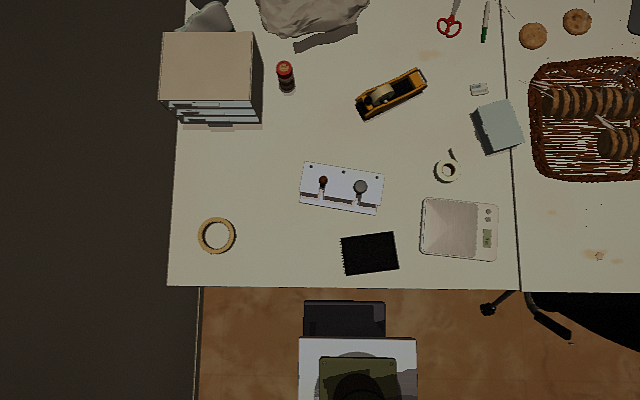

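The top view shows the rack at about (342,187), the brown date-stamp knob at (323,182) and the grey round stamp at (360,187). The robot and the slot mouths are at the bottom. The tape is at (216,236), the label roll at (447,170) and a low dark pad at (370,253). The side view shows the same knobs at (322,211) and (283,226).

```bash
cat > h.py <<'E'
import numpy as np, cv2
from scipy.spatial.transform import Rotation as R
from plant import r
def ray(n,uv):
    c=r.camera_params(n); d=R.from_quat(c["attitude"]).apply([(uv[0]-c["cx"])/c["fx"],(uv[1]-c["cy"])/c["fy"],1])
    return np.array(c["position"]),d
def onz(n,uv,z):
    p,d=ray(n,uv); return p+d*(z-p[2])/d[2]
def tri(a,b):
    (p,d),(q,e)=ray("side",a),ray("top",b)
    t=np.linalg.lstsq(np.c_[d,-e],q-p,rcond=None)[0]
    A,B=p+d*t[0],q+e*t[1]; return (A+B)/2,np.linalg.norm(A-B)
def blob(img,mask,box):
    m=np.zeros(mask.shape,np.uint8); x0,y0,x1,y1=box; m[y0:y1,x0:x1]=mask[y0:y1,x0:x1]
    k,_,s,c=cv2.connectedComponentsWithStats(m); i=1+np.argmax(s[1:,4]); return c[i],s[i]
def brown(img):
    b=img.astype(int); return ((b[...,0]-b[...,2]>25)).astype(np.uint8)
E
python3 - <<'E'
from h import *
s,t=cv2.imread("pics/side0.png")[:,:,::-1],cv2.imread("pics/top0.png")[:,:,::-1]
cs,ss=blob(s,brown(s),(305,195,340,225)); ct,st=blob(t,brown(t),(310,168,340,200))
print(cs,ss,ct,st,tri(cs,ct), onz("top",ct,.095),onz("side",cs,.095))
h=cv2.cvtColor(t,cv2.COLOR_RGB2HSV); box=t[150:225,290:395]
m=((t.min(2)>120)&(t[...,2].astype(int)-t[...,0]>0)).astype(np.uint8); mm=np.zeros_like(m); mm[150:225,290:395]=m[150:225,290:395]
c=max(cv2.findContours(mm,0,2)[0],key=cv2.contourArea); rect=cv2.minAreaRect(c); print(rect)
P=np.array([onz("top",u,.075)[:2] for u in cv2.boxPoints(rect)]); print(P,[np.linalg.norm(P[i]-P[i-1]) for i in range(4)])
o=np.hstack([cv2.resize(t[150:225,290:395],None,fx=5,fy=5,interpolation=2)]); cv2.imwrite("pics/c.png",o[:,:,::-1])
cv2.imwrite("pics/c2.png",cv2.resize(s[180:280,240:370],None,fx=5,fy=5)[:,:,::-1])
E
```

```text
[318.20527859 203.        ] [305 195  31  21 341] [323. 179.] [320 176   7   7  37] (array([0.56614837, 0.09172631, 0.11662381]), np.float64(0.003563193271847094)) [0.57141102 0.09332948 0.095     ] [0.55245789 0.09812137 0.095     ]
((329.31085205078125, 180.6351318359375), (56.060054779052734, 30.08501625061035), 9.462322235107422)
[[ 0.54285048  0.15696293]
 [ 0.62462082  0.14476363]
 [ 0.59959338 -0.00465661]
 [ 0.51871447  0.00923328]] [np.float64(0.14968833639540413), np.float64(0.08267533885336328), np.float64(0.15150175649641795), np.float64(0.08206294437862674)]
```

View pics/c.png

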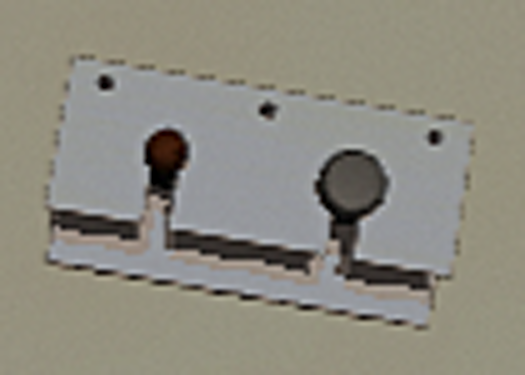

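The crop shows the top sheet with corners at about (72,57), (472,122), (50,208) and (450,275) in crop pixels. The date knob is at (166,152) with radius about 21, and the round handle is at (352,184).

```bash
python3 - <<'E'
from h import *
f=lambda x,y,z: onz("top",(290+(x+.5)/5-.5,150+(y+.5)/5-.5),z)[:2]
bl,br,fl,fr=[f(*p,.075) for p in((72,57),(472,122),(50,208),(450,275))]
print(bl,br,fl,fr,[np.linalg.norm(v) for v in(bl-br,fl-fr,bl-fl,br-fr)])
yv=(bl-br)+(fl-fr); xv=bl-fl+br-fr
yaw=np.arctan2(-yv[0],yv[1]); print("yaw",yaw,np.arctan2(xv[1],xv[0]))
M=R.from_euler('z',yaw).as_matrix()[:2,:2]
o=(bl+br+fl+fr)/4-M@[.0075,0]; print("origin",o,"predicted stamp",o+M@[.005,.05])
k=f(166,152,.095); print("knob",k,"in rack",M.T@(k-o), "round",M.T@(f(352,184,.092)-o))
s=cv2.imread("pics/side0.png")[:,:,::-1].astype(int)
m=((s[...,0]-s[...,2]>25)&(s.max(2)<130)).astype(np.uint8); cs,ss=blob(s,m,(312,200,332,220)); print(cs,ss,onz("side",cs,.092))
T=r.get_state(); tp,q=T["tool_pos"],R.from_quat(T["eef_rot"])
print(q.as_matrix(), q.inv().apply(np.r_[k,.2]-tp))
E
```

```text
[0.62514702 0.14513771] [ 0.58996347 -0.07036579] [0.54194464 0.15584676] [ 0.50697602 -0.05713721] [np.float64(0.2183566853572474), np.float64(0.21583553114683973), np.float64(0.08388873736733496), np.float64(0.08403518632553733)]
yaw -0.16228072576890157 -0.14305397127775343
origin [0.55860633 0.04458213] predicted stamp [0.5716191  0.09311736]
knob [0.56872432 0.0938413 ] in rack [0.00202629 0.05024673] round [ 0.00194529 -0.04889465]
[321.796875 209.796875] [318 205   8  11  64] [0.571962   0.09585684 0.092     ]
[[ 9.66673537e-01  2.56011704e-01 -5.29240192e-04]
 [ 2.56012234e-01 -9.66672157e-01  1.63628762e-03]
 [-9.26929769e-05 -1.71724790e-03 -9.99998521e-01]] [ 0.57389114 -0.56944701  0.0029168 ]
```

Sizes check out: the sheet measures about 218 x 84 mm and the knob sits at rack (2, 50) mm. So the date stamp is in slot_left at about (0.570, 0.094), with rack yaw about -0.16. I'll grip with the closing line along the slot, so the pull is positive and the tilt is in the closing plane.

carry_out([
  {"rot": [0, 0, -0.6], "xyz": [0.41, -0.21, 0], "grip": 0},
  {"rot": [0, 0, -0.6], "xyz": [0.41, -0.21, 0], "grip": 0},
  {"rot": [0, 0, -0.6], "xyz": [0.41, -0.21, 0], "grip": 0},
  {"rot": [0, 0, -0.6], "xyz": [0.41, -0.21, 0], "grip": 0},
  {"rot": [0, 0, -0.6], "xyz": [0.41, -0.21, 0], "grip": 0},
  {"rot": [0, 0, -0.6], "xyz": [0.41, -0.21, 0], "grip": 0},
  {"rot": [0, 0, -0.6], "xyz": [0.41, -0.21, 0], "grip": 0},
  {"rot": [0, 0, -0.6], "xyz": [0.41, -0.21, 0], "grip": 0},
])

```text
clock: 0.77
tool_pos: [0.4087, -0.3798, 0.2025]
eef_rot: [0.909, 0.416, -0.0, -0.0]
contact_force: [0.5, -0.2, 0.0]
opening: 1.001
finger_force: 0.0
```

```bash
cat > w.py <<'E'
from h import *
import sys
def rel(p,yaw_y=-0.155):
    T=r.get_state(); q=R.from_quat(T["eef_rot"]); y=q.apply([0,1,0]); a=np.arctan2(y[1],y[0])
    print("t",T["clock"],"tcp",T["tool_pos"].round(4),"yaw of tool y",round(a,3),"F",T["contact_force"].round(1),"ff",T["finger_force"],"op",round(T["opening"],3))
    print("q",T["q"].round(3)); print("shift",q.inv().apply(np.array(p)-T["tool_pos"]).round(4),"rotz",round(-(yaw_y-a),3),"tilt",q.apply([0,0,1]).round(3))
if __name__=="__main__": rel([float(v) for v in sys.argv[1:4]])
E
python3 w.py .570 .094 .18
```

```text
t 0.7667 tcp [ 0.4087 -0.3798  0.2025] yaw of tool y -0.712 F [ 0.5 -0.2  0. ] ff 0.0 op 1.001
q [ 0.871  0.613 -0.339  1.766  0.268  0.809 -0.309]
shift [ 0.464  -0.1876  0.0226] rotz -0.557 tilt [-0.001  0.    -1.   ]
```

carry_out([
  {"rot": [0, 0, -0.55], "xyz": [0.464, -0.188, 0], "grip": 0},
  {"rot": [0, 0, -0.55], "xyz": [0.464, -0.188, 0], "grip": 0},
  {"rot": [0, 0, -0.55], "xyz": [0.464, -0.188, 0], "grip": 0},
  {"rot": [0, 0, -0.55], "xyz": [0.464, -0.188, 0], "grip": 0},
  {"rot": [0, 0, -0.55], "xyz": [0.464, -0.188, 0], "grip": 0},
  {"rot": [0, 0, -0.55], "xyz": [0.464, -0.188, 0], "grip": 0},
  {"rot": [0, 0, -0.55], "xyz": [0.464, -0.188, 0], "grip": 0},
  {"rot": [0, 0, -0.55], "xyz": [0.464, -0.188, 0], "grip": 0},
])

```text
clock: 1.43
tool_pos: [0.5149, -0.0639, 0.2025]
eef_rot: [0.762, 0.647, -0.0, -0.0]
contact_force: [1.5, -0.9, 0.7]
opening: 1.0
finger_force: 0.0
```

```bash
python3 w.py .570 .094 .16
```

```text
t 1.4333 tcp [ 0.5149 -0.0639  0.2025] yaw of tool y -0.162 F [ 1.5 -0.9  0.7] ff 0.0 op 1.0
q [ 0.327  0.58  -0.468  1.874  0.362  0.773 -0.499]
shift [0.1647 0.0289 0.0424] rotz -0.007 tilt [-0.001 -0.    -1.   ]
```

carry_out([
  {"rot": [0, 0, 0], "xyz": [0.165, 0.029, 0.02], "grip": 60},
  {"rot": [0, 0, 0], "xyz": [0.165, 0.029, 0.02], "grip": 60},
  {"rot": [0, 0, 0], "xyz": [0.165, 0.029, 0.04], "grip": 60},
  {"rot": [0, 0, 0], "xyz": [0.165, 0.029, 0.04], "grip": 60},
  {"rot": [0, 0, 0], "xyz": [0.165, 0.029, 0.04], "grip": 60},
  {"rot": [0, 0, 0], "xyz": [0.165, 0.029, 0.04], "grip": 60},
  {"rot": [0, 0, 0], "xyz": [0.165, 0.029, 0.04], "grip": 60},
])

```text
clock: 2.02
tool_pos: [0.5696, 0.0917, 0.1622]
eef_rot: [0.762, 0.648, -0.001, 0.0]
contact_force: [0.0, -1.4, -0.1]
opening: 0.763
finger_force: 0.0
```

```bash
python3 w.py .570 .094 .08; python3 - <<'E'
from h import *
s,t=r.snapshot("side"),r.snapshot("top")
z=lambda i,a,b: cv2.resize(i[b:b+80,a:a+110],None,fx=7,fy=7,interpolation=2)[:,:,::-1]
cv2.imwrite("pics/d.png",cv2.resize(np.vstack([z(s,260,160),z(t,280,140)]),None,fx=.53,fy=.53))
E
```

```text
t 2.0167 tcp [0.5696 0.0917 0.1622] yaw of tool y -0.162 F [ 0.  -1.4 -0.1] ff 0.0 op 0.763
q [ 0.003  0.7   -0.417  1.747  0.383  0.777 -0.765]
shift [0.0024 0.0002 0.0822] rotz -0.007 tilt [-0.002 -0.001 -1.   ]
```

View pics/d.png

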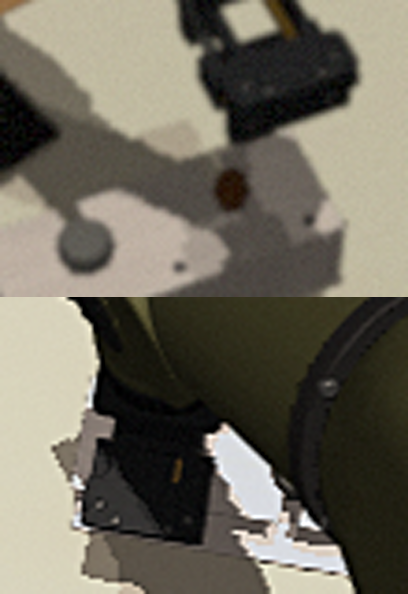

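The gripper hangs squarely above the knob: knob at about (231,188) in the upper (side) crop, gripper ahead and above. Now I descend to tip height of about 79 mm and close gently.

carry_out([
  {"rot": [0, 0, 0], "xyz": [0.002, 0, 0.035], "grip": 60},
  {"rot": [0, 0, 0], "xyz": [0.002, 0, 0.06], "grip": 60},
  {"rot": [0, 0, 0], "xyz": [0.002, 0, 0.075], "grip": 60},
  {"rot": [0, 0, 0], "xyz": [0.002, 0, 0.082], "grip": 60},
  {"rot": [0, 0, 0], "xyz": [0.002, 0, 0.082], "grip": 60},
  {"rot": [0, 0, 0], "xyz": [0.002, 0, 0.082], "grip": 60},
])

```text
clock: 2.62
tool_pos: [0.571, 0.0933, 0.0815]
eef_rot: [0.763, 0.647, 0.0, 0.0]
contact_force: [-0.1, 0.1, 0.8]
opening: 0.767
finger_force: 0.0
```

carry_out([
  {"rot": [0, 0, 0], "xyz": [0, 0, 0], "grip": 140},
  {"rot": [0, 0, 0], "xyz": [0, 0, 0], "grip": 180},
  {"rot": [0, 0, 0], "xyz": [0, 0, 0], "grip": 255},
  {"rot": [0, 0, 0], "xyz": [0, 0, 0], "grip": 255},
  {"rot": [0, 0, 0], "xyz": [0, 0, 0], "grip": 255},
  {"rot": [0, 0, 0], "xyz": [0, 0, 0], "grip": 255},
  {"rot": [0, 0, 0], "xyz": [0, 0, 0], "grip": 255},
  {"rot": [0, 0, 0], "xyz": [0, 0, 0], "grip": 255},
], squeeze=25)

```text
clock: 3.28
tool_pos: [0.5705, 0.0945, 0.0807]
eef_rot: [0.762, 0.648, -0.0, 0.0]
contact_force: [-0.6, -0.2, -0.6]
opening: 0.18
finger_force: 0.0
```

```bash
python3 w.py .570 .094 .08
```

```text
t 3.2833 tcp [0.5705 0.0945 0.0807] yaw of tool y -0.162 F [-0.6 -0.2 -0.6] ff 0.0 op 0.18
q [-0.041  0.814 -0.351  1.806  0.457  0.602 -0.835]
shift [-0.0005 -0.0004  0.0007] rotz -0.007 tilt [-0. -0. -1.]
```

carry_out([
  {"rot": [0, 0, 0], "xyz": [0, 0, 0], "grip": 255},
  {"rot": [0, 0, 0], "xyz": [0, 0, 0], "grip": 255},
  {"rot": [0, 0, 0], "xyz": [0, 0, 0], "grip": 255},
])

```text
clock: 3.53
tool_pos: [0.5705, 0.0944, 0.0807]
eef_rot: [0.762, 0.648, -0.0, 0.0]
contact_force: [-0.4, 0.2, 0.7]
opening: 0.007
finger_force: 0.0
```

```bash
python3 w.py .570 .094 .08; python3 - <<'E'
from h import *
s,t=r.snapshot("side"),r.snapshot("top")
z=lambda i,a,b: cv2.resize(i[b:b+80,a:a+110],None,fx=7,fy=7,interpolation=2)[:,:,::-1]
cv2.imwrite("pics/e.png",z(s,260,170))
E
```

```text
t 3.5333 tcp [0.5705 0.0944 0.0807] yaw of tool y -0.162 F [-0.4  0.2  0.7] ff 0.0 op 0.007
q [-0.041  0.814 -0.351  1.806  0.457  0.602 -0.835]
shift [-0.0005 -0.0004  0.0007] rotz -0.007 tilt [-0. -0. -1.]
```

View pics/e.png

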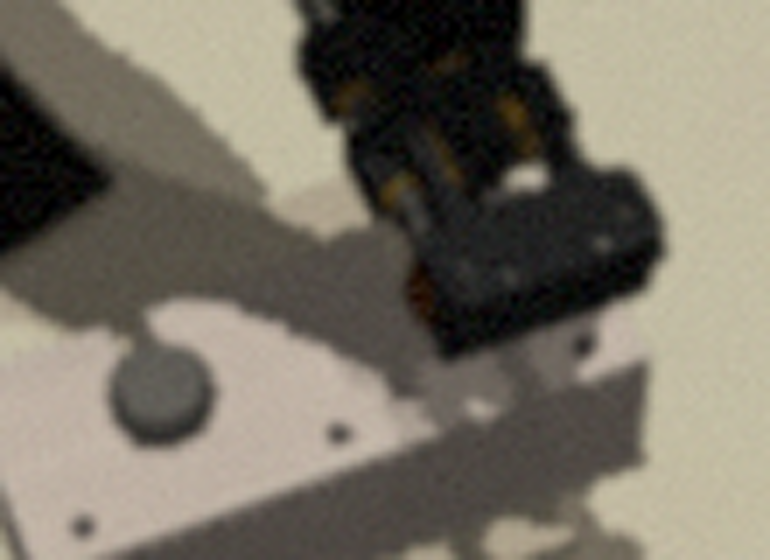

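```bash
python3 - <<'E'
from h import *
def proj(n,p):
    c=r.camera_params(n); v=R.from_quat(c["attitude"]).inv().apply(np.array(p)-c["position"]); return np.array([c["fx"]*v[0]/v[2]+c["cx"],c["fy"]*v[1]/v[2]+c["cy"]])
T=r.get_state();q=R.from_quat(T["eef_rot"]);tp=T["tool_pos"]
for l in [(0,0,0),(0,0,-.064),(.0375,.0935,-.064),(-.0375,.0935,-.064),(.0375,-.0935,-.064),(-.0375,-.0935,-.064)]:
    p=proj("side",tp+q.apply(l)); print(l,p.round(1),((p-[260,170])*7).round())
for p in [(.570,.094,.09),(.570,.094,.105),(.570,.1,.105),(.52,-.006,.092)]:
    u=proj("side",p);print(p,u.round(1),((u-[260,170])*7).round())
s=cv2.imread("pics/side0.png")[:,:,::-1]
t=s[180:250,280:350]; cv2.imwrite("pics/f.png",np.hstack([cv2.resize(t,(500,500),interpolation=2)])[:,:,::-1])
E
```

```text
(0, 0, 0) [321.  212.3] [427. 296.]
(0, 0, -0.064) [320.9 196.5] [426. 186.]
(0.0375, 0.0935, -0.064) [353.9 223. ] [657. 371.]
(-0.0375, 0.0935, -0.064) [322.1 234.8] [435. 453.]
(0.0375, -0.0935, -0.064) [319.9 162.9] [419. -49.]
(-0.0375, -0.0935, -0.064) [290.9 172.4] [216.  17.]
(0.57, 0.094, 0.09) [320.7 210. ] [425. 280.]
(0.57, 0.094, 0.105) [320.7 206.4] [425. 255.]
(0.57, 0.1, 0.105) [322.8 205.3] [440. 247.]
(0.52, -0.006, 0.092) [273.6 213.6] [ 95. 306.]
```

View pics/f.png

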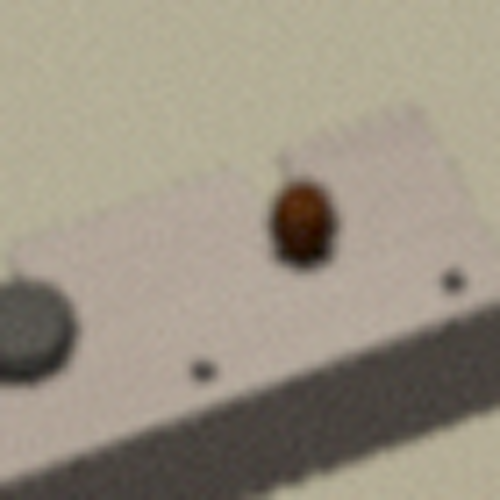

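The fingers shut fully without touching anything. In the crop the knob (brown, at about (420,295)) looks unmoved, and the gripper sits higher in the image than predicted. I'll compare the shut gripper with the projected TCP in both views.

carry_out([
  {"rot": [0, 0, 0], "xyz": [0, 0, -0.04], "grip": 255},
  {"rot": [0, 0, 0], "xyz": [0, 0, -0.08], "grip": 255},
  {"rot": [0, 0, 0], "xyz": [0, 0, -0.08], "grip": 255},
  {"rot": [0, 0, 0], "xyz": [0, 0, -0.08], "grip": 255},
])

```text
clock: 3.97
tool_pos: [0.5723, 0.095, 0.1629]
eef_rot: [0.762, 0.647, 0.002, 0.001]
contact_force: [0.2, 0.7, -0.9]
opening: 0.006
finger_force: 0.0
```

```bash
cat >> h.py <<'E'
def proj(n,p):
    c=r.camera_params(n); v=R.from_quat(c["attitude"]).inv().apply(np.array(p)-c["position"]); return np.array([c["fx"]*v[0]/v[2]+c["cx"],c["fy"]*v[1]/v[2]+c["cy"]])
E
python3 - <<'E'
from h import *
T=r.get_state();q=R.from_quat(T["eef_rot"]);tp=T["tool_pos"]; print(tp)
out=[]
for n,(a,b) in {"side":(260,130),"top":(270,110)}.items():
    i=r.snapshot(n); k=5; z=cv2.resize(i[b:b+110,a:a+79],None,fx=k,fy=k,interpolation=2)[:,:,::-1].copy()
    z=cv2.convertScaleAbs(z,alpha=1.8,beta=20)
    for l,c in [((0,0,0),(0,0,255)),((0,0,-.064),(0,255,0)),((0,0,-.15),(255,0,0))]:
        u=(proj(n,tp+q.apply(l))-[a,b])*k; print(n,u.round()); cv2.circle(z,tuple(int(v) for v in u),4,c,-1)
    out.append(z)
cv2.imwrite("pics/g.png",np.hstack(out))
E
```

```text
[0.57225486 0.0949788  0.16291972]
side [308. 311.]
side [307. 219.]
side [306.  77.]
top [262. 315.]
top [262. 285.]
top [262. 236.]
```

View pics/g.png

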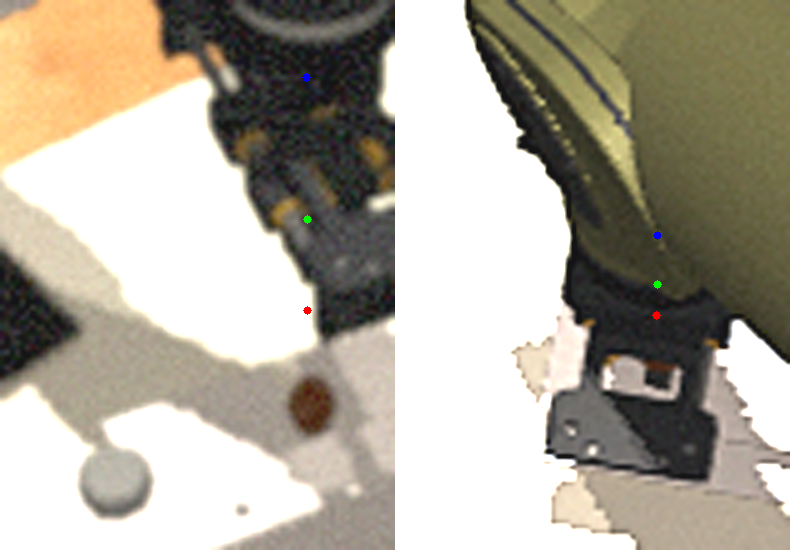

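```bash
python3 - <<'E'
from h import *
T=r.get_state();q=R.from_quat(T["eef_rot"]);tp=T["tool_pos"]
S=lambda x,y:(260+x/5,130+y/5); P=lambda x,y:(270+(x-395)/5,110+y/5)
for n,a,b in [("plate -y low corner",S(318,338),P(712,480)),("same, upper edge",S(318,285),P(718,410)),("dot -y",S(340,265),P(690,448)),("knob",S(311,405),P(660,372))]:
    p,e=tri(a,b); print(n,p.round(3),"gap",round(e,4),"tool",q.inv().apply(p-tp).round(3))
for z in (.1,.13,.16,.2): print(z,[q.inv().apply(onz("top",P(*c),z)-tp).round(3)[:2] for c in((547,455),(712,480),(555,392))], q.inv().apply(onz("side",S(318,338),z)-tp).round(3)[:2])
E
```

```text
plate -y low corner [0.519 0.095 0.078] gap 0.0678 tool [-0.007 -0.05   0.083]
same, upper edge [0.541 0.088 0.149] gap 0.0544 tool [-0.01  -0.027  0.012]
dot -y [0.526 0.105 0.136] gap 0.0627 tool [ 0.004 -0.045  0.024]
knob [0.563 0.097 0.074] gap 0.0091 tool [ 0.002 -0.007  0.087]
0.1 [array([ 0.048, -0.067]), array([-0.039, -0.065]), array([ 0.049, -0.033])] [ 0.018 -0.024]
0.13 [array([ 0.045, -0.071]), array([-0.039, -0.069]), array([ 0.047, -0.038])] [ 0.009 -0.004]
0.16 [array([ 0.043, -0.075]), array([-0.039, -0.073]), array([ 0.044, -0.043])] [0.    0.016]
0.2 [array([ 0.039, -0.08 ]), array([-0.038, -0.079]), array([ 0.041, -0.05 ])] [-0.011  0.043]
```

```bash
python3 - <<'E'
from h import *
T=r.get_state();q=R.from_quat(T["eef_rot"]);tp=T["tool_pos"]
n,a,b,k="side",270,90,6
z=cv2.resize(r.snapshot(n)[b:b+100,a:a+130],None,fx=k,fy=k,interpolation=2)[:,:,::-1]
z=cv2.convertScaleAbs(z,alpha=2.5,beta=30)
for l in [(0,0,0),(0,0,-.064),(0,0,-.127)]:
    u=(proj(n,tp+q.apply(l))-[a,b])*k; cv2.circle(z,tuple(int(v) for v in u),3,(0,0,255),-1)
cv2.imwrite("pics/i.png",z)
E
```

```text
(no output)
```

View pics/i.png

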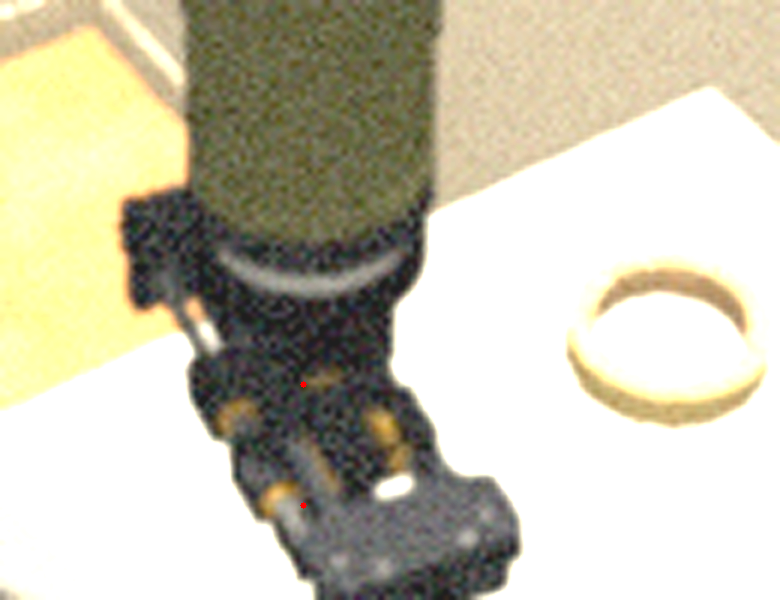

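The gripper's rods and plates run along the slot as intended. But both body ends fit only if the body, and so the tips, sit about 60 mm higher than the reported TCP. That explains the closing above the knob, so I'll open and probe downwards in small steps, watching the force.

carry_out([
  {"rot": [0, 0, 0], "xyz": [0, 0, 0.0], "grip": 60},
  {"rot": [0, 0, 0], "xyz": [0, 0, 0], "grip": 60},
  {"rot": [0, 0, 0], "xyz": [0, 0, 0.0], "grip": 60},
  {"rot": [0, 0, 0], "xyz": [0, 0, 0.0], "grip": 60},
  {"rot": [0, 0, 0], "xyz": [0, 0, 0.035], "grip": 60},
  {"rot": [0, 0, 0], "xyz": [0, 0, 0.07], "grip": 60},
  {"rot": [0, 0, 0], "xyz": [0, 0, 0.09], "grip": 60},
  {"rot": [0, 0, 0], "xyz": [0, 0, 0.09], "grip": 60},
])

```text
clock: 4.78
tool_pos: [0.5672, 0.0934, 0.0666]
eef_rot: [0.762, 0.648, -0.004, -0.002]
contact_force: [0.4, 0.5, 0.4]
opening: 0.587
finger_force: 0.0
```

carry_out([
  {"rot": [0, 0, 0], "xyz": [0, 0, 0.01], "grip": 60},
  {"rot": [0, 0, 0], "xyz": [0, 0, 0.02], "grip": 60},
  {"rot": [0, 0, 0], "xyz": [0, 0, 0.025], "grip": 60},
  {"rot": [0, 0, 0], "xyz": [0, 0, 0.025], "grip": 60},
])

```text
clock: 5.12
tool_pos: [0.5704, 0.0944, 0.0453]
eef_rot: [0.762, 0.648, -0.0, -0.0]
contact_force: [0.4, -0.5, 0.9]
opening: 0.76
finger_force: 0.0
```

```bash
python3 w.py .571 .094 .02
```

```text
t 5.1167 tcp [0.5704 0.0944 0.0453] yaw of tool y -0.162 F [ 0.4 -0.5  0.9] ff 0.0 op 0.76
q [-0.06   0.868 -0.319  1.822  0.492  0.531 -0.865]
shift [-0.0002  0.0007  0.0253] rotz -0.007 tilt [-0. -0. -1.]
```

carry_out([
  {"rot": [0, 0, 0], "xyz": [0, 0, 0.005], "grip": 60},
  {"rot": [0, 0, 0], "xyz": [0, 0, 0.01], "grip": 60},
  {"rot": [0, 0, 0], "xyz": [0, 0, 0.015], "grip": 60},
  {"rot": [0, 0, 0], "xyz": [0, 0, 0.015], "grip": 60},
])

```text
clock: 5.45
tool_pos: [0.5717, 0.0947, 0.0389]
eef_rot: [0.762, 0.647, 0.002, 0.003]
contact_force: [-17.4, -3.7, 64.9]
opening: 0.764
finger_force: 32.2
```

```bash
python3 w.py .571 .094 .02; python3 - <<'E'
from h import *
T=r.get_state();q=R.from_quat(T["eef_rot"]);tp=T["tool_pos"]+[0,0,.063]
out=[]
for n,(a,b) in {"side":(270,150),"top":(290,130)}.items():
    i=r.snapshot(n); k=6; z=cv2.convertScaleAbs(cv2.resize(i[b:b+95,a:a+66],None,fx=k,fy=k,interpolation=2)[:,:,::-1],alpha=2,beta=25)
    u=(proj(n,tp)-[a,b])*k; cv2.circle(z,tuple(int(v) for v in u),3,(0,0,255),-1); out.append(z)
cv2.imwrite("pics/j.png",np.hstack(out))
E
```

```text
t 5.45 tcp [0.5717 0.0947 0.0389] yaw of tool y -0.162 F [-17.4  -3.7  64.9] ff 32.19450292177498 op 0.764
q [-0.069  0.876 -0.307  1.827  0.502  0.511 -0.877]
shift [-0.0008 -0.0007  0.0189] rotz -0.007 tilt [ 0.006 -0.002 -1.   ]
```

Contact with the sheet (z = 75 mm) came at a reported z of about 0.040, so the true tip is about 36 mm higher than reported. I'll back off to about 4 mm above the sheet and grip there.

carry_out([
  {"rot": [0, 0, 0], "xyz": [0, 0, -0.014], "grip": 60},
  {"rot": [0, 0, 0], "xyz": [0, 0, -0.014], "grip": 60},
  {"rot": [0, 0, 0], "xyz": [0, 0, -0.014], "grip": 60},
])

```text
clock: 5.8
tool_pos: [0.5716, 0.0946, 0.046]
eef_rot: [0.762, 0.648, 0.001, 0.001]
contact_force: [-0.9, 0.2, -0.1]
opening: 0.761
finger_force: 0.0
```

```bash
python3 w.py .571 .094 .044
```

```text
t 5.8 tcp [0.5716 0.0946 0.046 ] yaw of tool y -0.162 F [-0.9  0.2 -0.1] ff 0.0 op 0.761
q [-0.06   0.867 -0.318  1.822  0.493  0.529 -0.866]
shift [-0.0007 -0.0005  0.002 ] rotz -0.007 tilt [ 0.003  0.001 -1.   ]
```

carry_out([
  {"rot": [0, 0, 0], "xyz": [0, 0, 0.002], "grip": 150},
  {"rot": [0, 0, 0], "xyz": [0, 0, 0.002], "grip": 220},
  {"rot": [0, 0, 0], "xyz": [0, 0, 0.002], "grip": 255},
  {"rot": [0, 0, 0], "xyz": [0, 0, 0.002], "grip": 255},
  {"rot": [0, 0, 0], "xyz": [0, 0, 0.002], "grip": 255},
  {"rot": [0, 0, 0], "xyz": [0, 0, 0.002], "grip": 255},
  {"rot": [0, 0, 0], "xyz": [0, 0, 0.002], "grip": 255},
  {"rot": [0, 0, 0], "xyz": [0, 0, 0.002], "grip": 255},
], squeeze=30)

```text
clock: 6.47
tool_pos: [0.5705, 0.0944, 0.0426]
eef_rot: [0.762, 0.648, -0.0, 0.0]
contact_force: [0.2, 0.6, -0.5]
opening: 0.234
finger_force: 30.0
```

```bash
python3 w.py .571 .094 .044
```

```text
t 6.4667 tcp [0.5705 0.0944 0.0426] yaw of tool y -0.162 F [ 0.2  0.6 -0.5] ff 30.00027733622119 op 0.234
q [-0.062  0.872 -0.316  1.823  0.494  0.526 -0.867]
shift [-0.0003  0.0006 -0.0014] rotz -0.007 tilt [-0. -0. -1.]
```

The knob is gripped: opening about 20.6 mm at 30 N. Now I raise it 3 mm within the play and slide it forwards along -tool y.

carry_out([
  {"rot": [0, 0, 0], "xyz": [0, 0, -0.003], "grip": 255},
  {"rot": [0, 0, 0], "xyz": [0, -0.01, -0.003], "grip": 255},
  {"rot": [0, 0, 0], "xyz": [0, -0.02, -0.003], "grip": 255},
  {"rot": [0, 0, 0], "xyz": [0, -0.03, -0.003], "grip": 255},
  {"rot": [0, 0, 0], "xyz": [0, -0.04, -0.003], "grip": 255},
  {"rot": [0, 0, 0], "xyz": [0, -0.05, -0.003], "grip": 255},
])

```text
clock: 6.97
tool_pos: [0.5208, 0.1026, 0.046]
eef_rot: [0.762, 0.648, 0.0, 0.0]
contact_force: [-0.5, 1.0, -0.2]
opening: 0.242
finger_force: 30.0
```

```bash
python3 w.py .571 .094 .044
```

```text
t 6.9667 tcp [0.5208 0.1026 0.046 ] yaw of tool y -0.162 F [-0.5  1.  -0.2] ff 29.9998016981408 op 0.242
q [-0.117  0.826 -0.274  1.967  0.514  0.416 -0.944]
shift [-0.0004  0.0509  0.002 ] rotz -0.007 tilt [ 0.  0. -1.]
```

Sliding freely. I continue another 45 mm and wait 0.1 s there.

carry_out([
  {"rot": [0, 0, 0], "xyz": [0, -0.01, 0], "grip": 255},
  {"rot": [0, 0, 0], "xyz": [0, -0.02, 0], "grip": 255},
  {"rot": [0, 0, 0], "xyz": [0, -0.03, 0], "grip": 255},
  {"rot": [0, 0, 0], "xyz": [0, -0.04, 0], "grip": 255},
  {"rot": [0, 0, 0], "xyz": [0, -0.045, 0], "grip": 255},
  {"rot": [0, 0, 0], "xyz": [0, -0.045, 0], "grip": 255},
  {"rot": [0, 0, 0], "xyz": [0, -0.045, -0.02], "grip": 255},
  {"rot": [0, 0, 0], "xyz": [0, -0.045, -0.05], "grip": 255},
])

```text
clock: 7.63
tool_pos: [0.4757, 0.1092, 0.0946]
eef_rot: [0.762, 0.648, -0.002, -0.001]
contact_force: [0.8, 0.7, -0.0]
opening: 0.24
finger_force: 30.0
```

```bash
python3 w.py .60 .06 .30
```

```text
t 7.6333 tcp [0.4757 0.1092 0.0946] yaw of tool y -0.162 F [ 0.8  0.7 -0. ] ff 29.999890169128776 op 0.24
q [-0.129  0.71  -0.308  2.062  0.48   0.443 -0.968]
shift [-0.0291  0.1298 -0.2058] rotz -0.007 tilt [-0.004 -0.002 -1.   ]
```

It's clear of the rack. Now I lift it.

carry_out([
  {"rot": [0, 0, 0], "xyz": [0, 0, -0.03], "grip": 255},
  {"rot": [0, 0, 0], "xyz": [0, 0, -0.06], "grip": 255},
  {"rot": [0, 0, 0], "xyz": [0, 0, -0.09], "grip": 255},
  {"rot": [0, 0, 0], "xyz": [0, 0, -0.12], "grip": 255},
  {"rot": [0, 0, 0], "xyz": [0, 0, -0.15], "grip": 255},
  {"rot": [0, 0, 0], "xyz": [0, 0, -0.18], "grip": 255},
  {"rot": [0, 0, 0], "xyz": [0, 0, -0.2], "grip": 255},
  {"rot": [0, 0, 0], "xyz": [0, 0, -0.2], "grip": 255},
])

```text
clock: 8.3
tool_pos: [0.4798, 0.1108, 0.3001]
eef_rot: [0.762, 0.647, 0.004, 0.002]
contact_force: [0.3, 0.6, -0.8]
opening: 0.238
finger_force: 30.0
```

carry_out([
  {"rot": [0.1, 0, 0], "xyz": [0, 0, 0], "grip": 255},
  {"rot": [0.2, 0, 0], "xyz": [0, 0, 0], "grip": 255},
  {"rot": [0.3, 0, 0], "xyz": [0, 0, 0], "grip": 255},
  {"rot": [0.4, 0, 0], "xyz": [0, 0, 0], "grip": 255},
  {"rot": [0.4, 0, 0], "xyz": [0, 0, 0], "grip": 255},
])

```text
clock: 8.72
tool_pos: [0.4791, 0.1074, 0.2916]
eef_rot: [0.748, 0.632, -0.131, -0.153]
contact_force: [0.1, -0.1, -0.8]
opening: 0.243
finger_force: 30.0
```

```bash
python3 w.py .48 .11 .30
```

```text
t 8.7167 tcp [0.4791 0.1074 0.2916] yaw of tool y -0.168 F [ 0.1 -0.1 -0.8] ff 29.99931718222797 op 0.243
q [ 0.072  0.665 -0.522  1.476  0.098  1.423 -0.608]
shift [ 0.0027 -0.0029 -0.0079] rotz -0.013 tilt [-0.39   0.064 -0.919]
```

carry_out([
  {"rot": [0.1, 0, 0], "xyz": [0, 0, 0], "grip": 255},
  {"rot": [0.2, 0, 0], "xyz": [0, 0, 0], "grip": 255},
  {"rot": [0.3, 0, 0], "xyz": [0, 0, 0], "grip": 255},
  {"rot": [0.4, 0, 0], "xyz": [0, 0, 0], "grip": 255},
  {"rot": [0.5, 0, 0], "xyz": [0, 0, 0], "grip": 255},
  {"rot": [0.6, 0, 0], "xyz": [0, 0, 0], "grip": 255},
  {"rot": [0.6, 0, 0], "xyz": [0, 0, 0], "grip": 255},
  {"rot": [0.6, 0, 0], "xyz": [0, 0, 0], "grip": 255},
])

```text
clock: 9.38
tool_pos: [0.4764, 0.1098, 0.2936]
eef_rot: [0.669, 0.568, -0.311, -0.365]
contact_force: [-0.5, 0.4, -0.9]
opening: 0.242
finger_force: 30.0
```

```bash
python3 w.py .48 .11 .30; python3 - <<'E'
from h import *
T=r.get_state();q=R.from_quat(T["eef_rot"]);tp=T["tool_pos"]
print("tilt deg",np.degrees(np.arccos(-q.apply([0,0,1])[2])))
out=[]
for n in ("side","top"):
    u=proj(n,tp); a,b=int(u[0])-33,int(u[1])-45; a,b=max(a,0),max(b,0)
    out.append(cv2.convertScaleAbs(cv2.resize(r.snapshot(n)[b:b+90,a:a+66],None,fx=6,fy=6,interpolation=2)[:,:,::-1],alpha=2,beta=25)); print(n,u,a,b)
cv2.imwrite("pics/k.png",np.hstack(out))
E
```

```text
t 9.3833 tcp [0.4764 0.1098 0.2936] yaw of tool y -0.164 F [-0.5  0.4 -0.9] ff 30.000198441557586 op 0.242
q [ 0.053  1.033 -0.505  1.045 -0.07   2.021 -0.597]
shift [ 0.0007 -0.0035 -0.0065] rotz -0.009 tilt [-0.831  0.135 -0.54 ]
tilt deg 57.33856997298629
side [302.93979543 121.14241393] 269 76
top [314.84589578 204.6896781 ] 281 159
```

View pics/k.png

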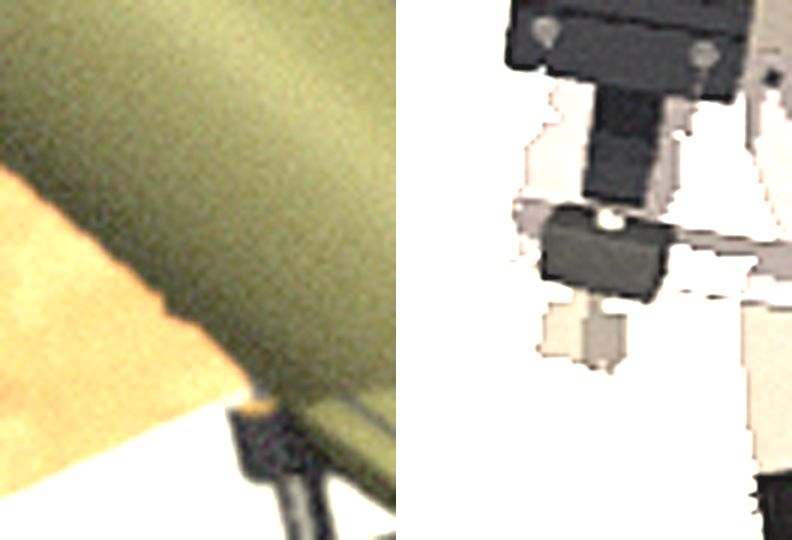

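The top view (right) shows the black foot block at about (605,255), held in line with the fingers at about (625,145). It appears within a few pixels of its predicted place, so the tilt is about 57° and the underside is at about 0.29 m. I'll settle briefly, then hand in.

carry_out([
  {"rot": [0, 0, 0], "xyz": [0, 0, 0], "grip": 255},
  {"rot": [0, 0, 0], "xyz": [0, 0, 0], "grip": 255},
  {"rot": [0, 0, 0], "xyz": [0, 0, 0], "grip": 255},
  {"rot": [0, 0, 0], "xyz": [0, 0, 0], "grip": 255},
  {"rot": [0, 0, 0], "xyz": [0, 0, 0], "grip": 255},
  {"rot": [0, 0, 0], "xyz": [0, 0, 0], "grip": 255},
])

```text
clock: 9.98
tool_pos: [0.4767, 0.1098, 0.2959]
eef_rot: [0.669, 0.568, -0.31, -0.365]
contact_force: [0.7, 0.4, -0.8]
opening: 0.24
finger_force: 30.0
```

```bash
python3 w.py .48 .11 .30; python3 -c "
from plant import r
import numpy as np
print(np.abs(r.get_state()['qd']).max()); print(r.finish_job())"
```

```text
t 9.9833 tcp [0.4767 0.1098 0.2959] yaw of tool y -0.162 F [ 0.7  0.4 -0.8] ff 29.999969217460603 op 0.24
q [ 0.053  1.03  -0.506  1.042 -0.071  2.025 -0.597]
shift [ 0.0008 -0.0017 -0.0049] rotz -0.007 tilt [-0.83   0.136 -0.541]
0.00744816520725378
the job is handed in; nothing more can be done
None
```

I slid the date stamp out of its slot, lifted it to about 0.29 m, tipped it about 57° and handed the job in at about 10 s with the gripper holding it steady at 30 N; no pass or fail verdict came back.

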